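# Count two ink bottles into the tray

### The arm

A 6-joint arm with a two-finger parallel gripper is mounted at the origin on the work surface. World frame = base frame: x ahead of the robot, y to its left, z up, the work surface at z = 0. Lengths are in m, angles in rad, forces in N, time in s.
With the tool pointing down it reaches from about 0.25 to 0.775 m from the base axis. Payload 4 kg.
Tool frame: the origin (TCP) lies midway between the tips of the shut fingers; the grasp point (between the pads) lies 19 mm behind it; z points along the fingers, y is the line along which they close (so a half turn about z gives the same grasp; the last joint's range is limited). The gripper opens to 94 mm and grips with 3 to 60 N. Pads are 16 mm wide; open, the fingers measure 119 mm over their backs; the gripper's body (75 mm by 177 mm) begins 78 mm behind the grasp point.
Start: joints at [1.017, 0.087, 1.371, -0, 1.684, -0.103], TCP at [0.24, 0.495, 0.206] pointing down, gripper open.
Joint ranges: [-3.1, 3.1], [-0.76, 2.03], [0.27, 2.55], [-1.08, 4.22], [0.17, 2.65], [-2.57, 2.57]. Speed limits (rad/s): [2.79, 2.79, 3.14, 3.14, 3.14, 3.14].

### API

Orientations are given as a unit quaternion [w, x, y, z].
In Python, from rig import bot, viewer gives the robot as it stands.
- The arm moves only by the shell command python3 -m pendant 'ROWS' [OPENING] [FORCE]. ROWS is JSON, a list of rows, each an object with "delta_pos": the shift along the tool's x, y, z normalised to -1 to 1, where 1 is 7.5 cm, a list of three; "turn": the turn about the tool's z normalised to -1 to 1, where 1 is 360 degrees. In form: [{"delta_pos": [dx, dy, dz], "turn": turn}, ...]. A call has 1 to 8 rows; each row shifts and turns the commanded pose from where the row before left it, along the tool's axes as they then stand; what a row does not reach is not made up. A row lasts 1/12 s, in which the tool goes at most 41.7 mm and 7.16 degrees, less where a joint would pass 70% of its speed; a pose out of reach is approached as far as the arm can. A call with a number of a shift or a turn outside -1 to 1 is refused whole. A call with a gripper value outside its range is refused whole. OPENING is the closure, from -1 (fully open) to 1 (shut), set as the call begins (- or left out, the last holds). The fingers move at their own pace and stop on an object; FORCE is the grip in N (left out, the last holds). Time passes only in rows, so rows that do not move let the fingers close. It gives the time, the measured TCP pose, the force, the opening and the grip force at its end, in the units of the state.
- bot.get_obs(): the state, without advancing time (a new reading comes with each control period).
- viewer.capture(name): name is "scene" or "top" or "wrist"; returns a dict with "frame" (420x560x3 uint8, red, green, blue), "z_map" (420x560 float32, m along the optical axis (not along the pixel's ray), 0 where there is no reading), "camera_matrix" (3x3 intrinsics, pixels), "world_from_camera" (4x4, takes a point from camera to world coordinates). Camera axes: x right, y down, z forward; pixel columns grow to the right and rows downward; lengths in m; the calibration is good to about 2 mm. A picture is of the moment at which its call begins.
- bot.finish_job(): hands the job in; it is judged then, once.
The state is a dict: "time": time; "joint_positions": joint angles; "joint_velocities": joint speeds; "joint_efforts": joint torques, N m; "eef_pos": TCP position; "orientation": TCP orientation; "force": force on the tool from outside, world axes, zero at the start; "torque": the same for the moment, N m; "grip_width": finger opening in m; "finger_force": force on a finger pad.
Only numpy, scipy, OpenCV 4.12 (cv2) and the standard library are available. Lean on these libraries where they do the work, as an engineer would, in place of code of your own. Each camera call takes 0.05 s, during which the arm holds its last target. There are 200 camera calls.

### The job

Set out the ink for a drawing session: stand exactly two of the three squat ink bottles upright in the aluminium tray, and leave the third standing where it is on the desk. They are glass, so set them down rather than dropping them; the taller, slimmer ink bottle is not one of the three.

Things in the scene. Friction and masses are not known exactly. Their poses are not given: they have to be found in the camera images.
- tray: shallow open aluminium tray, 170 mm along its x, 240 mm along its y, 20 mm high, walls and floor 4 mm thick, empty at the start and fixed to the desk. Origin at the centre of its underside on the desk; z up.
- ink_a: squat round ink bottle, amber glass, paper label, white screw cap; one of three alike: body 44 mm in diameter with straight sides up to 34 mm, cap 28 mm in diameter from 38 to 54 mm (its top); 60 to 130 g. Origin: centre of its underside, z up its axis. Stands on the desk (z = 0), at least 25 mm free all round. A like bottle, but 38 mm in diameter and 94 mm high, is not wanted; it stands 100 mm away or more.
- ink_b: squat round ink bottle, amber glass, paper label, white screw cap; one of three alike: body 44 mm in diameter with straight sides up to 34 mm, cap 28 mm in diameter from 38 to 54 mm (its top); 60 to 130 g. Origin: centre of its underside, z up its axis. Stands on the desk (z = 0), at least 25 mm free all round.
- ink_c: squat round ink bottle, amber glass, paper label, white screw cap; one of three alike: body 44 mm in diameter with straight sides up to 34 mm, cap 28 mm in diameter from 38 to 54 mm (its top); 60 to 130 g. Origin: centre of its underside, z up its axis. Stands on the desk (z = 0), at least 25 mm free all round.

How it is judged:
By the outcome, as a careful person would: the job done as asked, in the order asked, and still so for the second after the job is handed in, with the robot touching nothing.
It also fails if it takes over 59 s, if anything falls off the work surface, if the arm or the gripper's body presses on something with over 40 N, if the wrist force passes 120 N, or if a joint passes its speed limit or range.

## Working session

There is one attempt and no reset: what is moved stays moved. The work goes in short steps, Python scripts to look and compute and a shell command to move; the robot and the scene stay as the last step left them, time stands still between calls to the robot, and variables do not carry over. Pictures are saved under pics/ and viewed, at most 10 in all, crops included, and the job is handed in when it is done.

```bash
ls; mkdir -p pics; cat > h.py <<'E'
import numpy as np, cv2
from rig import bot, viewer
def snap(n,f):
    c=viewer.capture(n); cv2.imwrite(f'pics/{f}.png',c['frame'][:,:,::-1]); np.savez(f'pics/{f}.npz',**c); return c
def pt(c,u,v,z=None):
    K=np.array(c['camera_matrix']);T=np.array(c['world_from_camera'])
    r=np.linalg.inv(K)@[u,v,1]
    if z is None: return (T@np.r_[r*c['z_map'][v,u],1])[:3]
    d=T[:3,:3]@r; return T[:3,3]+d*(z-T[2,3])/d[2]
E
python3 - <<'E'
from h import *
c=snap('top','top1');snap('scene','sc1')
o=bot.get_obs();print(o)
K=np.array(c['camera_matrix']);print(K,c['world_from_camera'])
E
```

```text
pics
{'time': 0.1, 'joint_positions': array([ 1.01690575e+00,  8.79149176e-02,  1.37208719e+00, -2.85306062e-05,
        1.68358409e+00, -1.03075357e-01]), 'joint_velocities': array([-1.39117547e-04, -9.31116615e-04, -4.12502916e-03,  5.79613872e-05,
        2.46030497e-03, -6.80415572e-04]), 'joint_efforts': array([ 2.35978579e-03, -3.41253126e+01, -3.03301048e+01,  7.20109278e-02,
        3.04217089e-02, -1.00691261e-04]), 'eef_pos': array([0.23937933, 0.49463582, 0.20441081]), 'orientation': array([-3.08147781e-04,  2.23505120e-01,  9.74702246e-01, -9.48050714e-04]), 'force': array([ 0.05790751, -0.20718755,  0.81912811]), 'torque': array([ 0.00779769, -0.02545535, -0.02894125]), 'finger_force': 0.0, 'grip_width': 0.09417455813905697}
[[462.77173211   0.         279.72194412]
 [  0.         462.77173211 211.00728293]
 [  0.           0.           1.        ]] [[ 1.36219973e-02 -9.81028078e-01  1.93386533e-01  3.93286979e-01]
 [-9.99902979e-01 -1.39277865e-02 -2.21700725e-04  1.42781319e-02]
 [ 2.91094098e-03 -1.93364751e-01 -9.81122622e-01  9.23186761e-01]
 [ 0.00000000e+00  0.00000000e+00  0.00000000e+00  1.00000000e+00]]
```

View pics/top1.png

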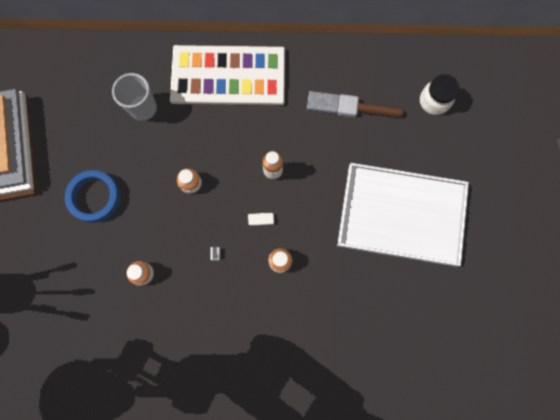

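View pics/sc1.png

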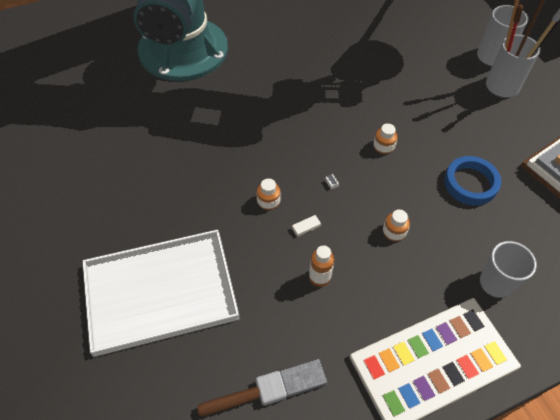

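The top view shows squat bottles at about (189,180), (140,272) and (280,260), the tall one at (273,165), and the tray centred near (404,214). The scene view confirms that the bottle at (322,265) there is the tall one.

```bash
cat >> h.py <<'E'
from scipy.spatial.transform import Rotation as R
def to(x,y,z):
    o=bot.get_obs();q=o['orientation'];r=R.from_quat([q[1],q[2],q[3],q[0]])
    d=r.inv().apply(np.array([x,y,z])-o['eef_pos'])/.075
    print('eef',o['eef_pos'].round(4),'units',d.round(2)); return d
E
python3 - <<'E'
from h import *
c=dict(np.load('pics/top1.npz'))
f=c['frame'].astype(int)
for n,(u,v) in dict(L=(186,178),far=(136,271),mid=(280,259),tall=(272,158)).items():
    m=np.zeros(f.shape[:2],bool);m[v-16:v+17,u-16:u+17]=1
    P=[pt(c,int(a),int(b)) for b,a in zip(*np.where(m)) if c['z_map'][b,a]>0 and f[b,a].min()>170]
    P=np.array(P); zt=np.percentile(P[:,2],90);Q=P[P[:,2]>zt-.006]
    print(n,zt.round(4),((Q.min(0)+Q.max(0))/2).round(4),np.ptp(Q,axis=0).round(3))
for u,v in [(349,166),(468,181),(461,262),(340,248)]: print(pt(c,u,v,.02).round(4))
to(*pt(c,280,259,.15))
E
```

```text
L 0.0552 [0.6309 0.1984 0.0535] [0.026 0.026 0.007]
far 0.0555 [0.445  0.2845 0.0535] [0.026 0.027 0.007]
mid 0.0556 [0.4739 0.0132 0.0536] [0.025 0.025 0.006]
tall 0.0952 [0.6581 0.0309 0.0934] [0.023 0.021 0.008]
[ 0.6664 -0.1252  0.02  ]
[ 0.6384 -0.3649  0.02  ]
[ 0.475  -0.3406  0.02  ]
[ 0.4991 -0.105   0.02  ]
eef [0.2394 0.4946 0.2044] units [-5.5  -4.48  0.73]
```

```bash
python3 -m pendant '[{"delta_pos":[-0.2,-0.16,0],"turn":0},{"delta_pos":[-0.4,-0.33,0.05],"turn":0},{"delta_pos":[-0.4,-0.33,0.1],"turn":0},{"delta_pos":[-0.4,-0.33,0.1],"turn":0},{"delta_pos":[-0.4,-0.33,0.1],"turn":0},{"delta_pos":[-0.4,-0.33,0.1],"turn":0},{"delta_pos":[-0.4,-0.33,0.1],"turn":0},{"delta_pos":[-0.4,-0.33,0.1],"turn":0}]' -0.4 15
python3 -m pendant '[{"delta_pos":[-0.4,-0.33,0.05],"turn":0},{"delta_pos":[-0.4,-0.33,0],"turn":0},{"delta_pos":[-0.4,-0.33,0],"turn":0},{"delta_pos":[-0.4,-0.33,0],"turn":0},{"delta_pos":[-0.4,-0.33,0],"turn":0},{"delta_pos":[-0.4,-0.33,0],"turn":0},{"delta_pos":[-0.3,-0.2,0],"turn":0},{"delta_pos":[0,0,0],"turn":0}]'
python3 - <<'E'
from h import *
c=snap('wrist','w1'); to(.474,.0132,.006)
E
```

```text
time: 0.77
eef_pos: [0.3615, 0.2285, 0.156]
orientation: [-0.0, 0.223, 0.975, -0.0]
force: [0.9, -0.6, -0.2]
grip_width: 0.066
finger_force: 0.0
time: 1.43
eef_pos: [0.4739, -0.0094, 0.1522]
orientation: [0.0, 0.226, 0.974, -0.001]
force: [-0.2, 1.1, 0.8]
grip_width: 0.0656
finger_force: 0.0
eef [ 0.4728 -0.0071  0.1522] units [0.1  0.25 1.95]
```

View pics/w1.png

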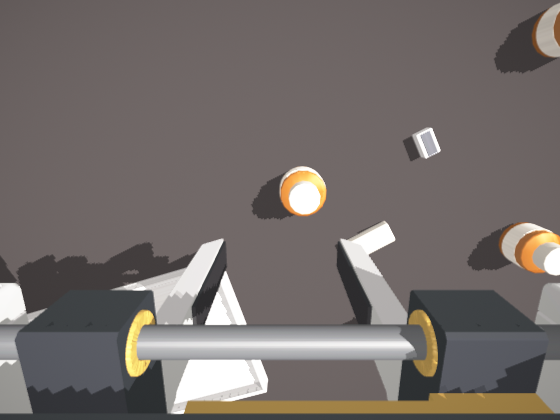

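The wrist view shows the bottle's cap at (304,198), between the fingers in the sideways direction, and the eraser at (372,240).

```bash
python3 - <<'E'
from h import *
c=dict(np.load('pics/w1.npz'))
p=pt(c,304,198,.054);print(p,pt(c,304,198),'base',pt(c,302,190,.02))
o=bot.get_obs();q=o['orientation'];r=R.from_quat([q[1],q[2],q[3],q[0]])
for u,v in [(352,243),(388,226),(394,240),(372,256)]: print('eraser rel bottle tool mm',(r.inv().apply(pt(c,u,v,.01)-[.474,.0132,0])*1000).round())
to(p[0],p[1],.006)
E
```

```text
[0.47466062 0.01207317 0.054     ] [0.47439354 0.01211822 0.05509454] base [0.47477876 0.01234716 0.02      ]
eraser rel bottle tool mm [-61.  54. -10.]
eraser rel bottle tool mm [-42.  91. -10.]
eraser rel bottle tool mm [-57.  98. -10.]
eraser rel bottle tool mm [-76.  76. -10.]
eef [ 0.4728 -0.0071  0.1522] units [0.09 0.24 1.95]
```

```bash
python3 -m pendant '[{"delta_pos":[0.09,0.24,0],"turn":0},{"delta_pos":[0,0,0.3],"turn":0},{"delta_pos":[0,0,0.4],"turn":0},{"delta_pos":[0,0,0.4],"turn":0},{"delta_pos":[0,0,0.3],"turn":0},{"delta_pos":[0,0,0.2],"turn":0},{"delta_pos":[0,0,0.1],"turn":0},{"delta_pos":[0,0,0],"turn":0}]'
python3 -c "
from h import *
to(.4746,.0123,.006)"
```

```text
time: 2.15
eef_pos: [0.4721, 0.0153, 0.0234]
orientation: [-0.002, 0.223, 0.975, -0.0]
force: [-0.1, -0.3, -0.5]
grip_width: 0.0656
finger_force: 0.0
eef [0.4721 0.0153 0.0234] units [-0.05 -0.02  0.23]
```

```bash
python3 -m pendant '[{"delta_pos":[-0.05,-0.02,0.1],"turn":0},{"delta_pos":[0,0,0.1],"turn":0},{"delta_pos":[0,0,0],"turn":0}]'
python3 -m pendant '[{"delta_pos":[0,0,0],"turn":0},{"delta_pos":[0,0,0],"turn":0},{"delta_pos":[0,0,0],"turn":0},{"delta_pos":[0,0,0],"turn":0},{"delta_pos":[0,0,0],"turn":0},{"delta_pos":[0,0,0],"turn":0}]' 1 15
```

```text
time: 2.4
eef_pos: [0.4768, 0.0111, 0.0099]
orientation: [-0.0, 0.224, 0.975, 0.0]
force: [-0.2, 0.2, -0.4]
grip_width: 0.0658
finger_force: 0.0
time: 2.9
eef_pos: [0.4774, 0.011, 0.011]
orientation: [0.001, 0.223, 0.975, 0.0]
force: [0.2, 0.2, 1.9]
grip_width: 0.0433
finger_force: 15.0
```

Gripped at 43 mm. Lift and carry to the tray.

```bash
python3 -m pendant '[{"delta_pos":[0,0,-0.1],"turn":0},{"delta_pos":[0,0,-0.3],"turn":0},{"delta_pos":[0,0,-0.3],"turn":0},{"delta_pos":[0,0,-0.3],"turn":0},{"delta_pos":[0,0,-0.2],"turn":0},{"delta_pos":[0,0,0],"turn":0}]'
python3 -c "
from h import *
to(.564,-.289,.1);to(.576,-.179,.1)"
```

```text
time: 3.4
eef_pos: [0.4796, 0.0109, 0.1049]
orientation: [0.004, 0.223, 0.975, 0.001]
force: [0.1, 0.4, -0.6]
grip_width: 0.0433
finger_force: 15.0
eef [0.4796 0.0109 0.1049] units [-2.75 -3.11  0.08]
eef [0.4796 0.0109 0.1049] units [-2.26 -1.72  0.08]
```

```bash
python3 -m pendant '[{"delta_pos":[-0.14,-0.15,0],"turn":0},{"delta_pos":[-0.3,-0.34,0],"turn":0},{"delta_pos":[-0.34,-0.38,0],"turn":0},{"delta_pos":[-0.34,-0.38,0],"turn":0},{"delta_pos":[-0.34,-0.38,0],"turn":0},{"delta_pos":[-0.34,-0.38,0],"turn":0},{"delta_pos":[-0.34,-0.38,0],"turn":0},{"delta_pos":[-0.31,-0.38,0],"turn":0}]'
python3 -m pendant '[{"delta_pos":[-0.2,-0.24,0],"turn":0},{"delta_pos":[-0.1,-0.1,0],"turn":0},{"delta_pos":[0,0,0],"turn":0},{"delta_pos":[0,0,0],"turn":0}]'
python3 -c "
from h import *
to(.564,-.289,.0145);snap('wrist','w2')"
```

```text
time: 4.07
eef_pos: [0.5515, -0.2576, 0.0988]
orientation: [-0.001, 0.224, 0.975, 0.0]
force: [0.7, -0.4, -1.3]
grip_width: 0.043
finger_force: 15.0
time: 4.4
eef_pos: [0.5604, -0.2877, 0.0992]
orientation: [-0.001, 0.224, 0.975, 0.001]
force: [-1.1, -0.0, -0.6]
grip_width: 0.0439
finger_force: 15.0
eef [ 0.5604 -0.2877  0.0992] units [-0.05  0.    1.13]
```

View pics/w2.png

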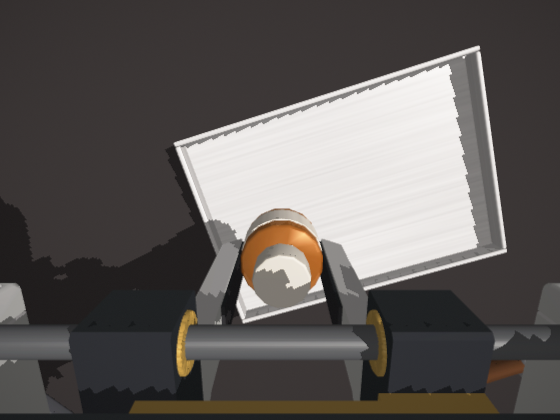

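The bottle hangs upright at (282,260), over the lower-left part of the tray floor, with room for the fingers. Lower it gently.

```bash
python3 -m pendant '[{"delta_pos":[-0.05,0,0.15],"turn":0},{"delta_pos":[0,0,0.3],"turn":0},{"delta_pos":[0,0,0.3],"turn":0},{"delta_pos":[0,0,0.15],"turn":0},{"delta_pos":[0,0,0.07],"turn":0},{"delta_pos":[0,0,0.04],"turn":0},{"delta_pos":[0,0,0],"turn":0},{"delta_pos":[0,0,0],"turn":0}]'
python3 -m pendant '[{"delta_pos":[0,0,0.03],"turn":0},{"delta_pos":[0,0,0.02],"turn":0},{"delta_pos":[0,0,0],"turn":0}]'
```

```text
time: 5.12
eef_pos: [0.5652, -0.2906, 0.026]
orientation: [0.001, 0.223, 0.975, -0.0]
force: [0.1, -0.3, -1.1]
grip_width: 0.0432
finger_force: 15.0
time: 5.37
eef_pos: [0.5646, -0.2906, 0.0214]
orientation: [0.0, 0.224, 0.975, -0.0]
force: [-0.9, 0.8, -0.7]
grip_width: 0.0433
finger_force: 15.0
```

```bash
for i in 1 2; do python3 -m pendant '[{"delta_pos":[0,0,0.02],"turn":0},{"delta_pos":[0,0,0.02],"turn":0},{"delta_pos":[0,0,0],"turn":0},{"delta_pos":[0,0,0],"turn":0}]' | egrep 'eef|force'; done
```

```text
eef_pos: [0.5642, -0.2903, 0.0177]
force: [-0.3, 0.5, -0.6]
finger_force: 15.0
eef_pos: [0.5645, -0.2905, 0.0151]
force: [0.7, 0.0, -0.3]
finger_force: 15.0
```

```bash
for i in 1 2; do python3 -m pendant '[{"delta_pos":[0,0,0.01],"turn":0},{"delta_pos":[0,0,0],"turn":0},{"delta_pos":[0,0,0],"turn":0}]' | egrep 'eef|force'; done
```

```text
eef_pos: [0.5645, -0.2905, 0.0151]
force: [-1.8, 1.1, 5.3]
finger_force: 15.0
eef_pos: [0.5646, -0.2905, 0.015]
force: [-3.2, 0.4, 7.7]
finger_force: 15.0
```

Contact with the tray floor. Ease off, release and lift.

```bash
python3 -m pendant '[{"delta_pos":[0,0,-0.012],"turn":0},{"delta_pos":[0,0,0],"turn":0}]' | egrep 'eef|force'
python3 -m pendant '[{"delta_pos":[0,0,0],"turn":0},{"delta_pos":[0,0,0],"turn":0},{"delta_pos":[0,0,0],"turn":0},{"delta_pos":[0,0,0],"turn":0}]' -0.35
python3 -m pendant '[{"delta_pos":[0,0,-0.1],"turn":0},{"delta_pos":[0,0,-0.3],"turn":0},{"delta_pos":[0,0,-0.4],"turn":0},{"delta_pos":[0,0,-0.5],"turn":0},{"delta_pos":[0,0,-0.4],"turn":0},{"delta_pos":[0,0,-0.2],"turn":0},{"delta_pos":[0,0,0],"turn":0}]'
python3 -c "
from h import *
to(.445,.2845,.15);snap('top','top2')"
```

```text
eef_pos: [0.5645, -0.2905, 0.015]
force: [-3.0, 0.8, 5.3]
finger_force: 15.0
time: 7.03
eef_pos: [0.5641, -0.2902, 0.0135]
orientation: [-0.0, 0.224, 0.975, 0.0]
force: [-0.1, -0.3, -0.1]
grip_width: 0.0628
finger_force: 0.0
time: 7.62
eef_pos: [0.5668, -0.2919, 0.1635]
orientation: [0.005, 0.223, 0.975, -0.002]
force: [0.1, -0.2, -1.0]
grip_width: 0.0637
finger_force: 0.0
eef [ 0.5668 -0.2919  0.1635] units [4.81 6.21 0.12]
```

View pics/top2.png

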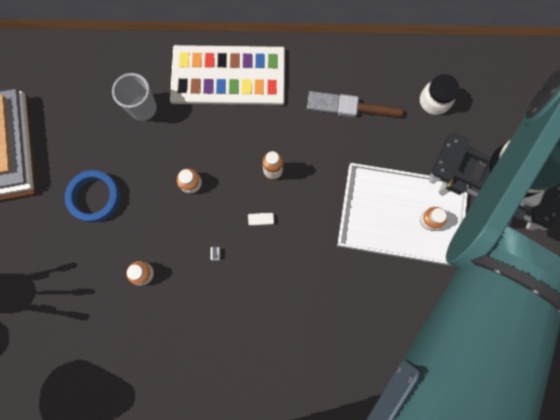

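The first bottle stands upright in the tray at (434,217) and everything else is unmoved. Now the one at (140,272).

```bash
python3 -m pendant '[{"delta_pos":[0.14,0.18,0],"turn":0},{"delta_pos":[0.29,0.37,0],"turn":0},{"delta_pos":[0.29,0.37,0],"turn":0},{"delta_pos":[0.29,0.37,0],"turn":0},{"delta_pos":[0.29,0.37,0],"turn":0},{"delta_pos":[0.29,0.37,0],"turn":0},{"delta_pos":[0.29,0.37,0],"turn":0},{"delta_pos":[0.29,0.37,0]  ,"turn":0}]'|grep eef
python3 -m pendant '[{"delta_pos":[0.29,0.37,0],"turn":0},{"delta_pos":[0.29,0.37,0],"turn":0},{"delta_pos":[0.29,0.37,0],"turn":0},{"delta_pos":[0.29,0.37,0],"turn":0},{"delta_pos":[0.29,0.37,0],"turn":0},{"delta_pos":[0.29,0.37,0],"turn":0},{"delta_pos":[0.29,0.37,0],"turn":0},{"delta_pos":[0.14,0.18,0],"turn":0}]'|grep eef
python3 -c "
from h import *
to(.445,.2845,.15)"
```

```text
eef_pos: [0.5063, -0.0307, 0.1541]
eef_pos: [0.4498, 0.2284, 0.1542]
eef [0.4498 0.2284 0.1542] units [0.38 0.65 0.06]
```

```bash
python3 -m pendant '[{"delta_pos":[0.19,0.3,0],"turn":0},{"delta_pos":[0.13,0.2,0],"turn":0},{"delta_pos":[0.06,0.1,0.05],"turn":0},{"delta_pos":[0,0,0],"turn":0},{"delta_pos":[0,0,0],"turn":0}]'
python3 -c "
from h import *
to(.445,.2845,.010);snap('wrist','w3')"
```

```text
time: 9.42
eef_pos: [0.4455, 0.2776, 0.1511]
orientation: [-0.001, 0.223, 0.975, -0.001]
force: [-0.4, -0.3, 1.5]
grip_width: 0.0636
finger_force: 0.0
eef [0.4455 0.2776 0.1511] units [0.04 0.09 1.88]
```

View pics/w3.png

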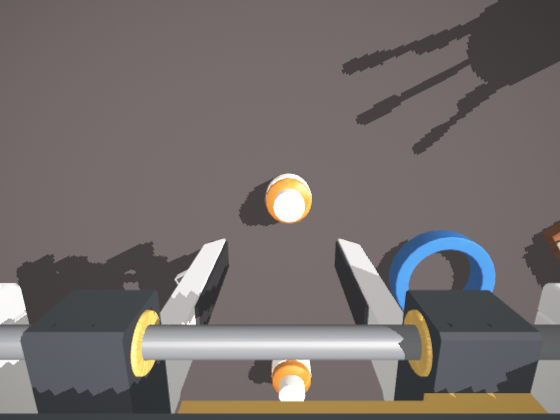

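The cap is at (289,206), centred between the fingers, and the tape roll at (442,275) is well clear.

```bash
python3 -c "
from h import *
c=dict(np.load('pics/w3.npz'));p=pt(c,289,206,.054);print(p);to(p[0],p[1],.01)"
python3 -m pendant '[{"delta_pos":[0.04,0.08,0],"turn":0},{"delta_pos":[0,0,0.3],"turn":0},{"delta_pos":[0,0,0.4],"turn":0},{"delta_pos":[0,0,0.4],"turn":0},{"delta_pos":[0,0,0.2],"turn":0},{"delta_pos":[0,0,0.1],"turn":0},{"delta_pos":[0,0,0],"turn":0},{"delta_pos":[0,0,0],"turn":0}]'
python3 -c "
from h import *
c=dict(np.load('pics/w3.npz'));p=pt(c,289,206,.054);to(p[0],p[1],.01)"
```

```text
[0.44649512 0.28404219 0.054     ]
eef [0.4459 0.2773 0.1518] units [0.03 0.09 1.89]
time: 10.13
eef_pos: [0.447, 0.2849, 0.0489]
orientation: [0.0, 0.224, 0.975, 0.0]
force: [0.7, -0.1, 0.8]
grip_width: 0.0634
finger_force: 0.0
eef [0.447  0.2849 0.0489] units [ 0.   -0.01  0.52]
```

```bash
python3 -m pendant '[{"delta_pos":[0,0,0.2],"turn":0},{"delta_pos":[0,0,0.2],"turn":0},{"delta_pos":[0,0,0.1],"turn":0},{"delta_pos":[0,0,0.02],"turn":0},{"delta_pos":[0,0,0],"turn":0}]' |egrep 'eef|force'
python3 -m pendant '[{"delta_pos":[0,0,0],"turn":0},{"delta_pos":[0,0,0],"turn":0},{"delta_pos":[0,0,0],"turn":0},{"delta_pos":[0,0,0],"turn":0},{"delta_pos":[0,0,0],"turn":0},{"delta_pos":[0,0,0],"turn":0}]' 1 15
python3 -m pendant '[{"delta_pos":[0,0,-0.1],"turn":0},{"delta_pos":[0,0,-0.3],"turn":0},{"delta_pos":[0,0,-0.4],"turn":0},{"delta_pos":[0,0,-0.4],"turn":0},{"delta_pos":[0,0,-0.3],"turn":0},{"delta_pos":[0,0,-0.1],"turn":0},{"delta_pos":[0,0,0],"turn":0}]'
python3 -c "
from h import *
to(.577,-.179,.13)"
```

```text
eef_pos: [0.4468, 0.2852, 0.0099]
force: [-0.5, 0.1, -0.6]
finger_force: 0.0
time: 11.05
eef_pos: [0.4468, 0.2852, 0.0101]
orientation: [0.001, 0.223, 0.975, 0.0]
force: [-0.4, -1.2, 4.5]
grip_width: 0.0434
finger_force: 15.0
time: 11.63
eef_pos: [0.4476, 0.2858, 0.1317]
orientation: [0.002, 0.223, 0.975, 0.002]
force: [-0.3, 0.2, -0.3]
grip_width: 0.0437
finger_force: 15.0
eef [0.4476 0.2858 0.1317] units [-4.25 -4.83  0.01]
```

```bash
python3 -m pendant '[{"delta_pos":[-0.14,-0.16,0],"turn":0},{"delta_pos":[-0.28,-0.32,0],"turn":0},{"delta_pos":[-0.28,-0.32,0],"turn":0},{"delta_pos":[-0.28,-0.32,0],"turn":0},{"delta_pos":[-0.28,-0.32,0],"turn":0},{"delta_pos":[-0.28,-0.32,0],"turn":0},{"delta_pos":[-0.28,-0.32,0],"turn":0},{"delta_pos":[-0.28,-0.32,0],"turn":0}]'|egrep 'eef|width'
python3 -m pendant '[{"delta_pos":[-0.28,-0.32,0],"turn":0},{"delta_pos":[-0.28,-0.32,0],"turn":0},{"delta_pos":[-0.28,-0.32,0],"turn":0},{"delta_pos":[-0.28,-0.32,0],"turn":0},{"delta_pos":[-0.28,-0.32,0],"turn":0},{"delta_pos":[-0.28,-0.32,0],"turn":0},{"delta_pos":[-0.28,-0.32,0],"turn":0},{"delta_pos":[-0.2,-0.2,0],"turn":0}]'|egrep 'eef|width'
python3 -m pendant '[{"delta_pos":[0,0,0],"turn":0},{"delta_pos":[0,0,0],"turn":0}]'|egrep 'eef|width'
python3 -c "
from h import *
to(.577,-.179,.026)"
```

```text
eef_pos: [0.5082, 0.053, 0.1262]
grip_width: 0.0434
eef_pos: [0.5745, -0.1833, 0.1256]
grip_width: 0.0438
eef_pos: [0.5744, -0.1812, 0.1259]
grip_width: 0.0434
eef [ 0.5744 -0.1812  0.1259] units [-0.03  0.04  1.33]
```

```bash
python3 -m pendant '[{"delta_pos":[-0.02,0.03,0.15],"turn":0},{"delta_pos":[0,0,0.35],"turn":0},{"delta_pos":[0,0,0.35],"turn":0},{"delta_pos":[0,0,0.25],"turn":0},{"delta_pos":[0,0,0.15],"turn":0},{"delta_pos":[0,0,0.08],"turn":0},{"delta_pos":[0,0,0],"turn":0},{"delta_pos":[0,0,0],"turn":0}]'|egrep 'eef|force'
python3 -m pendant '[{"delta_pos":[0,0,0.03],"turn":0},{"delta_pos":[0,0,0.03],"turn":0},{"delta_pos":[0,0,0],"turn":0},{"delta_pos":[0,0,0],"turn":0}]'|egrep 'eef|force'
```

```text
eef_pos: [0.5785, -0.179, 0.0299]
force: [0.6, 0.4, -1.5]
finger_force: 15.0
eef_pos: [0.5784, -0.1797, 0.0254]
force: [-0.5, 0.3, -1.4]
finger_force: 15.0
```

Expected contact is near z ≈ 0.014.

```bash
python3 -m pendant '[{"delta_pos":[0,0,0.04],"turn":0},{"delta_pos":[0,0,0.04],"turn":0},{"delta_pos":[0,0,0.02],"turn":0},{"delta_pos":[0,0,0],"turn":0},{"delta_pos":[0,0,0],"turn":0}]'|egrep 'eef|force'
for i in 1 2; do python3 -m pendant '[{"delta_pos":[0,0,0.013],"turn":0},{"delta_pos":[0,0,0],"turn":0},{"delta_pos":[0,0,0],"turn":0}]' | egrep 'eef|force'; done
```

```text
eef_pos: [0.5778, -0.1794, 0.017]
force: [0.8, 1.2, -0.7]
finger_force: 15.0
eef_pos: [0.5781, -0.1795, 0.0164]
force: [1.0, 0.4, -1.6]
finger_force: 15.0
eef_pos: [0.578, -0.1795, 0.0154]
force: [-0.3, 0.4, -0.3]
finger_force: 15.0
```

```bash
for i in 1 2; do python3 -m pendant '[{"delta_pos":[0,0,0.013],"turn":0},{"delta_pos":[0,0,0],"turn":0},{"delta_pos":[0,0,0],"turn":0}]' | egrep 'eef|force'; done
```

```text
eef_pos: [0.578, -0.1795, 0.0143]
force: [-0.9, 0.6, -0.3]
finger_force: 15.0
eef_pos: [0.5782, -0.1795, 0.0141]
force: [-1.2, 0.8, 3.7]
finger_force: 15.0
```

Contact; release and lift.

```bash
python3 -m pendant '[{"delta_pos":[0,0,0],"turn":0},{"delta_pos":[0,0,0],"turn":0},{"delta_pos":[0,0,0],"turn":0},{"delta_pos":[0,0,0],"turn":0}]' -0.35|egrep 'eef|force|width'
python3 -m pendant '[{"delta_pos":[0,0,-0.1],"turn":0},{"delta_pos":[0,0,-0.3],"turn":0},{"delta_pos":[0,0,-0.4],"turn":0},{"delta_pos":[0,0,-0.5],"turn":0},{"delta_pos":[0,0,-0.4],"turn":0},{"delta_pos":[0,0,-0.3],"turn":0},{"delta_pos":[0,0,0],"turn":0},{"delta_pos":[0,0,0],"turn":0}]'
python3 -c "
from h import *
snap('scene','sc2')"
```

```text
eef_pos: [0.5781, -0.1795, 0.0132]
force: [0.7, 1.0, 0.1]
grip_width: 0.0626
finger_force: 0.0
time: 16.55
eef_pos: [0.5791, -0.1799, 0.1658]
orientation: [0.002, 0.223, 0.975, -0.0]
force: [-0.4, -0.9, -0.3]
grip_width: 0.0633
finger_force: 0.0
```

View pics/sc2.png

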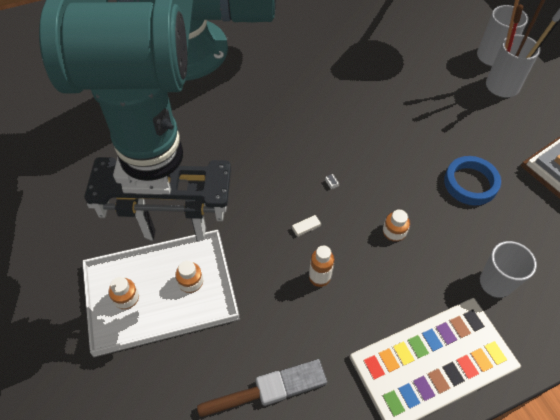

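Two squat bottles stand upright in the tray at (123,291) and (189,275). The third (397,224) and the tall one (322,265) are where they were, and the gripper is clear.

```bash
python3 -c "
from rig import bot
print(bot.finish_job())"
```

```text
the job is handed in; nothing more can be done
None
```

Two squat ink bottles are standing upright in the tray, the third squat bottle and the tall one are still where they were on the desk, and the job is handed in at about 17 s of the 59 s allowed.

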